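Square up the lathe's tool rest and lock it

ROBOT

A 7-joint arm with a two-finger parallel gripper is mounted at the origin on the work surface. World frame = base frame: x ahead of the robot, y to its left, z up, the work surface at z = 0. Lengths are in m, angles in degrees, forces in N, time in s.
With the tool pointing down it reaches from about 0.425 to 0.875 m from the base axis. Payload 4.7 kg.
Tool frame: the origin (TCP) lies at the very end of the fingers, on their centre line; the grasp point (between the pads) lies 19 mm behind it; z points along the fingers, y is the line along which they close (so a half turn about z gives the same grasp; the last joint's range is limited). The gripper opens to 87 mm and grips with 3 to 60 N. Pads are 19 mm wide; open, the fingers measure 117 mm over their backs; the gripper's body (75 mm by 190 mm) begins 51 mm behind the grasp point.
Start: joints at [77.928, 18.392, -4.016, 83.108, 1.295, 78.541, -3.26], TCP at [0.145, -0.634, 0.223] pointing down, gripper open.
Joint ranges: [-163.93, 163.93], [-17.29, 119.83], [-79.2, 71.16], [3.27, 140.29], [-89.18, 269.18], [5.43, 117.66], [-154.24, 154.24]. Speed limits (degrees/s): [147.25, 147.25, 180, 180, 180, 180, 180].

INTERFACE

Orientations are given as [roll, pitch, yaw] about the fixed x, y, z axes, in that order (R = Rz(yaw) Ry(pitch) Rx(roll)).
In Python, from cell import get_obs, eyes, env gives the robot as it stands.
- The arm moves only by the tool servo_tool, never from a script. Its argument "series" is a list that holds one entry, the list of rows, each a list of 7 numbers: the shift along the tool's x, y, z in units of 300 mm (1.0 is 300 mm), then the turn, a rotation vector about the tool's x, y, z in units of pi rad (1.0 is pi rad), then the opening, from 0 (shut) to 1 (fully open). In form: [[[tx, ty, tz, wx, wy, wz, gripper], ...]]. A call has 1 to 12 rows; each row is the pose to reach, as a shift and turn from the pose commanded when the call began, along the tool's axes at that moment, turning the shorter way round; what a row does not reach only later rows make up. A row lasts 1/12 s, in which the tool goes at most 41.7 mm and 7.16 degrees, less where a joint would pass 70% of its speed; a pose out of reach is approached as far as the arm can. A call with a number of a shift or a turn outside -1 to 1 is refused whole. A call with a gripper value outside its range is refused whole. The fingers move at their own pace and stop on an object; "grip_force" is the grip in N (left out, the last holds). Time passes only in rows, so rows that repeat a pose let the fingers close. It gives the time, the measured TCP pose, the force, the opening and the grip force at its end, in the units of the state.
- get_obs(): the state, without advancing time (a new reading comes with each control period).
- eyes.read_camera(name): name is "side" or "top" or "wrist"; returns a dict with "frame" (384x512x3 uint8, red, green, blue), "depth" (384x512 float32, m along the optical axis (not along the pixel's ray), 0 where there is no reading), "fx", "fy", "cx", "cy" (pixels), "origin" and "rotation" of the camera in the world; the wrist camera has in their place "mount" (4x4, takes a point from camera to tool coordinates, whose origin is the TCP and whose axes are the flange's). Camera axes: x right, y down, z forward; pixel columns grow to the right and rows downward; lengths in m; the calibration is good to about 2 mm. A picture is of the moment at which its call begins: read the wrist's pose just before it.
- env.sign_off(): hands the job in; it is judged then, once.
The state is a dict: "time_s": time; "qpos": joint angles; "joint_velocities": joint speeds; "effort": joint torques, N m; "tool_pos": TCP position; "tool_rot": TCP orientation; "force": force on the tool from outside, world axes, zero at the start; "wrist_torque": the same for the moment, N m; "grip_width": finger opening in m; "grasp_force": force on a finger pad.
Only numpy, scipy, OpenCV 4.12 (cv2) and the standard library are available. Lean on these libraries where they do the work, as an engineer would, in place of code of your own. Each camera call takes 0.05 s, during which the arm holds its last target. There are 200 camera calls.

TASK

Set up the lathe's tool rest for turning: push one end of the rest bar round with a fingertip until the bar lies parallel to the lathe's turning axis, then push the lock lever with a fingertip round to the headstock side until it comes up against its stop. Push gently, grip nothing, do not lift the rest out of its socket, and leave the rest parallel and the loose things lying about undisturbed.

Things in the scene. Friction and masses are not known exactly. Their poses are not given: they have to be found in the camera images.
- lathe: Cream-white wood lathe fixed on the table, 820 mm long. Origin on the table under mid-bed; y axis runs along the turning axis (200 mm up) from the tailstock (handwheel end) to the headstock (big box, 270 mm high, at the robot's left). A wooden spindle 44 mm thick, 295 mm long, is mounted between them.
- rest_centre (a point): Middle of the tool rest, on its upright pivot: a dark round steel bar, 122 mm long, 18 mm thick, level, 190 mm above the table, about 90 mm on the robot's side of the turning axis. y axis runs along the bar; both ends are alike, either may point to the headstock. Turns both ways (about 5 N at 45 mm out), stays where left. Socket below: 40 mm across, top 150 mm above the table.
- tool_rest (a joint): Angle of the tool rest about its pivot, rad, growing anticlockwise from above; 0 or 3.14 when the bar is square to the banjo arm. The banjo stands askew on the lathe by up to 0.2 rad, so this number alone does not tell whether the bar is parallel to the lathe.
- rest_post (a joint): How far the tool rest's post has been lifted out of its socket, m; 0 = seated. It is loose enough to be lifted, and must not be.
- lever_hub (a point): Top centre of the lock lever's hub (26 mm across), 143 mm above the table, on the lever's upright pivot. It is at the robot's end of the banjo, the grey flat arm (50 mm wide, top 115 mm above the table) that carries the rest, 70 mm from the rest's pivot. x axis runs along the arm towards the lathe bed, y axis to the headstock side.
- lever_ball (a point): Centre of the black ball, 26 mm across, at the free end of the lock lever, 85 mm out from the pivot and 153 mm above the table. The lever is a 12 mm steel rod sticking out to the robot's side; its centre line rises from 132 mm above the table at the pivot to 152 mm near the ball.
- lock_lever (a joint): Swing of the lock lever, rad, clockwise from above: 0 = open, pointing to the robot's side and 0.8 rad off the banjo arm's line towards the tailstock; 0.8 = straight out along the arm; 1.6 = locked, against a firm stop, 0.8 rad off towards the headstock. Takes about 3 N at 65 mm out, stays where left.
- wax_jar: Loose amber jar, 64 mm across, 70 mm high. Not part of the job: leave it alone. Origin at the centre of its underside.
- turned_bowl: Loose dark wooden bowl, 100 mm across, 45 mm high. Not part of the job: leave it alone. Origin at the centre of its underside.
- gouge: Loose turning gouge with a wooden handle, about 360 mm long, 29 mm high, lying on the table. Not part of the job: leave it alone. Origin at the centre of its underside.
- calipers: Loose steel calipers, 150 mm long, 12 mm high, lying below the lever. Not part of the job: leave it alone. Origin at the centre of its underside.
- mallet: Loose hammer lying on the table. Not part of the job: leave it alone. Origin at the centre of its underside.
- blank: Loose square wooden blank, 160 x 45 x 45 mm, lying on the table. Not part of the job: leave it alone. Origin at the centre of its underside.
- finial: Loose turned wooden finial standing on the table, 48 mm across, 135 mm high. Not part of the job: leave it alone. Origin at the centre of its underside.
- wax_tin: Loose flat tin, 60 mm across, 22 mm high, on top of the headstock. Not part of the job: leave it alone. Origin at the centre of its underside.

How it is judged:
By the outcome, as a careful person would: the job done as asked, in the order asked, and still so for the second after the job is handed in, with the robot touching nothing.
It also fails if it takes over 64 s, if anything falls off the work surface, if the arm or the gripper's body presses on something with over 40 N, if the wrist force passes 120 N, or if a joint passes its speed limit or range.

## Working session

There is one attempt and no reset: what is moved stays moved. The work goes in short steps, Python scripts to look and compute and a tool call to move; the robot and the scene stay as the last step left them, time stands still between calls to the robot, and variables do not carry over. Pictures are saved under pics/ and viewed, at most 10 in all, crops included, and the job is handed in when it is done.

Besides the shell and the picture viewer there is one more tool, called after "Emit:" as name([rows], argument=value, ...), one row to a line, values as JSON. servo_tool: Moves the arm, as the interface text tells. Shifts and turns lie within -1 to 1; 1 stands for 300 mm of shift or pi rad of turn. Its arguments: {"type":"object","properties":{"series":{"type":"array"},"grip_force":{"type":"number"}},"required":["series"]}

```bash
mkdir -p pics; cat > h.py <<'E'
import numpy as np, cv2
from scipy.spatial.transform import Rotation as R
from cell import get_obs, eyes, env
def cam(n):
    o=get_obs(); c=eyes.read_camera(n)
    if 'mount' in c:
        T=np.eye(4); T[:3,:3]=R.from_euler('xyz',o['tool_rot'],degrees=True).as_matrix(); T[:3,3]=o['tool_pos']
        M=T@np.array(c['mount']); c['rotation']=M[:3,:3]; c['origin']=M[:3,3]
    c['rotation']=np.array(c['rotation']); c['origin']=np.array(c['origin']); return c
def cloud(c):
    v,u=np.mgrid[:384,:512]; d=c['depth']
    p=np.stack([(u-c['cx'])/c['fx']*d,(v-c['cy'])/c['fy']*d,d],-1)
    return p@c['rotation'].T+c['origin']
def save(c,n): cv2.imwrite(f'pics/{n}.png',c['frame'][:,:,::-1])
E
python3 - <<'E'
from h import *
print(get_obs())
for n in('top','side'):
    c=cam(n); save(c,n); np.savez(n,**c); print(n,c['origin'],c['rotation'],c['fx'])
E
```

```text
{'time_s': 0.0, 'qpos': array([77.92926248, 18.43819962, -4.01450583, 83.17684525,  1.2944693 ,
       78.54065019, -3.25934833]), 'joint_velocities': array([ 0.00358358,  0.14418914, -0.04522299, -0.0939    ,  0.05579317,
       -0.08665268, -0.00724559]), 'effort': array([ 5.84190111e-04, -4.91289711e+01, -4.03626384e-01, -3.12526560e+01,
       -6.39874907e-02,  4.38158121e-02,  1.78639871e-04]), 'tool_pos': array([ 0.14469121, -0.63310726,  0.2214541 ]), 'tool_rot': array([-1.79889517e+02,  5.67337295e-03,  1.28801080e+01]), 'force': array([0.07939045, 0.26308214, 0.86772116]), 'wrist_torque': array([ 0.04376333,  0.0022736 , -0.00082945]), 'grasp_force': 0.0, 'grip_width': 0.08679409838494893}
top [0.38742609 0.01976284 1.45027257] [-171.46172139    1.06015616  -89.60792262] 386.33373491545547
side [ 0.2287862  -0.54265109  0.92504247] [-137.88454329   -0.92420462  -29.07068856] 374.64042366306984
```

```bash
sed -i "s/    c\['rotation'\]=np.array(c\['rotation'\]); /    c['rotation']=np.array(c['rotation'])\n    if c['rotation'].ndim==1: c['rotation']=R.from_euler('xyz',c['rotation'],degrees=True).as_matrix()\n    /" h.py
python3 -c "
import cv2
for n in('top','side'):
    cv2.imwrite(f'pics/{n}_b.png',cv2.resize(cv2.imread(f'pics/{n}.png'),(800,600)))"
```

```text
(no output)
```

View pics/top.png

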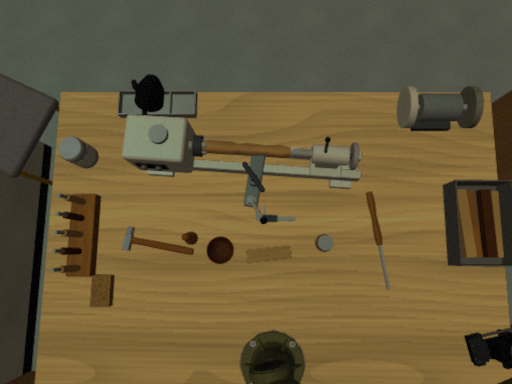

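View pics/side.png

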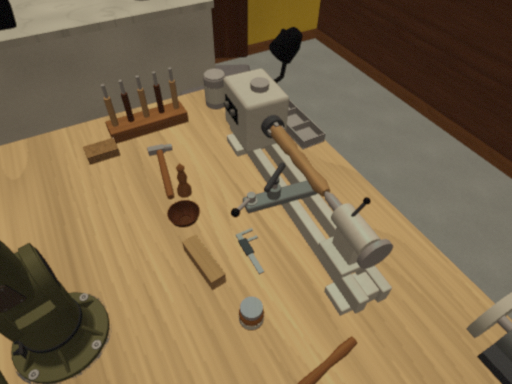

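The top view shows the bar from about (246,163) to (263,191), skewed to the lathe; the hub is near (255,205) and the ball near (263,219). The spindle runs (205,147)–(312,154). Calipers are under the lever; the gripper is off at the right (490,345).

```bash
cat > meas.py <<'E'
from h import *
def line(p):
    m=np.median(p[:,:2],0); vx,vy,x,y=cv2.fitLine(p[:,:2].astype(np.float32),cv2.DIST_HUBER,0,.001,.001).ravel()
    return np.array([x,y]),np.degrees(np.arctan2(vy,vx))%180
def run(n,c=None):
    c=c or cam(n); P=cloud(c); f=c['frame'].astype(int); mx=f.max(2); hsv=cv2.cvtColor(c['frame'],cv2.COLOR_RGB2HSV)
    x,y,z=np.moveaxis(P,-1,0)
    reg=(x>.3)&(x<.75)&(abs(y)<.4)
    sp=reg&(z>.19)&(z<.235)&(hsv[...,1]>110)&(hsv[...,0]<25)&(mx>60)
    sp=cv2.erode(sp.astype(np.uint8),np.ones((3,3)))>0
    print(n,'spindle',sp.sum(),line(P[sp]),P[sp].min(0),P[sp].max(0))
    br=reg&(z>.183)&(z<.21)&(mx<85)
    k,l,s,ce=cv2.connectedComponentsWithStats(br.astype(np.uint8))
    for i in range(1,k):
        if s[i,4]>25: q=P[l==i]; print(' dark z.19',s[i],line(q),q.min(0).round(3),q.max(0).round(3))
    ba=reg&(z>.135)&(z<.175)&(mx<60)
    k,l,s,ce=cv2.connectedComponentsWithStats(ba.astype(np.uint8))
    for i in range(1,k):
        if s[i,4]>8: q=P[l==i]; print(' dark z.153',s[i],ce[i].round(1),q.mean(0).round(3),q.max(0).round(3))
    a=reg&(z>.109)&(z<.121)
    if a.sum()>30: print(' arm',line(P[a]),P[a].min(0).round(3),P[a].max(0).round(3))
    h=reg&(z>.139)&(z<.147); q=P[h]; print(' hub-ish',len(q),np.median(q,0).round(3) if len(q) else '')
    return c,P
E
python3 - <<'E'
from meas import *
for n in('top','side'):
    c,P=run(n)
    m=cv2.resize(c['frame'][130:260,200:330] if n=='top' else c['frame'][130:260,200:330],(600,600),interpolation=cv2.INTER_NEAREST); cv2.imwrite(f'pics/{n}_crop.png',m[:,:,::-1])
c=cam('top');P=cloud(c)
for u,v in[(254,177),(247,165),(262,189),(255,205),(263,219)]: print(u,v,P[v,u].round(3),c['frame'][v,u])
E
```

```text
top spindle 697 (array([0.72565126, 0.09455536], dtype=float32), np.float32(87.177246)) [ 0.70268851 -0.04731977  0.20618132] [0.74568963 0.23371048 0.22796294]
 dark z.19 [350 144   5  26  45] (array([ 0.7144339 , -0.25743088], dtype=float32), np.float32(176.21118)) [ 0.662 -0.264  0.184] [ 0.746 -0.251  0.21 ]
 dark z.19 [153 148  39  23 118] (array([0.67229533, 0.34864044], dtype=float32), np.float32(105.500694)) [0.658 0.274 0.183] [0.731 0.4   0.21 ]
 dark z.19 [194 149  21   8  32] (array([0.71490073, 0.22920792], dtype=float32), np.float32(103.18484)) [0.707 0.198 0.193] [0.726 0.264 0.21 ]
 dark z.19 [216 151  35   4  56] (array([0.7148816, 0.1311425], dtype=float32), np.float32(87.740395)) [0.71  0.078 0.193] [0.72  0.193 0.21 ]
 dark z.19 [263 154  28   4  40] (array([ 0.7065892 , -0.01302868], dtype=float32), np.float32(87.2331)) [ 0.702 -0.054  0.199] [0.711 0.035 0.21 ]
 dark z.19 [312 160  35   5  50] (array([ 0.6805249 , -0.19520018], dtype=float32), np.float32(85.77058)) [ 0.677 -0.237  0.187] [ 0.69  -0.126  0.21 ]
 dark z.19 [243 162  22  30 182] (array([0.6369488 ,
[... 1083 characters left out ...]
85] [0.685 0.101 0.201]
 dark z.19 [357 249  34  18 171] (array([ 0.69781315, -0.27184114], dtype=float32), np.float32(174.75467)) [ 0.66  -0.275  0.183] [ 0.74  -0.254  0.21 ]
 dark z.153 [232 117   6   8  17] [235.1 120.3] [0.667 0.372 0.169] [0.669 0.398 0.175]
 dark z.153 [231 209   8   8  47] [234.9 212.1] [0.493 0.027 0.161] [0.503 0.038 0.166]
 arm (array([0.6713361 , 0.04710929], dtype=float32), np.float32(89.835014)) [ 0.426 -0.242  0.109] [0.75  0.396 0.121]
 hub-ish 227 [0.654 0.064 0.143]
254 177 [0.635 0.065 0.197] [32 33 33]
247 165 [0.675 0.088 0.198] [36 33 32]
262 189 [0.594 0.038 0.199] [36 37 34]
255 205 [0.548 0.062 0.143] [91 86 73]
263 219 [0.499 0.035 0.162] [20 16 18]
```

View pics/top_crop.png

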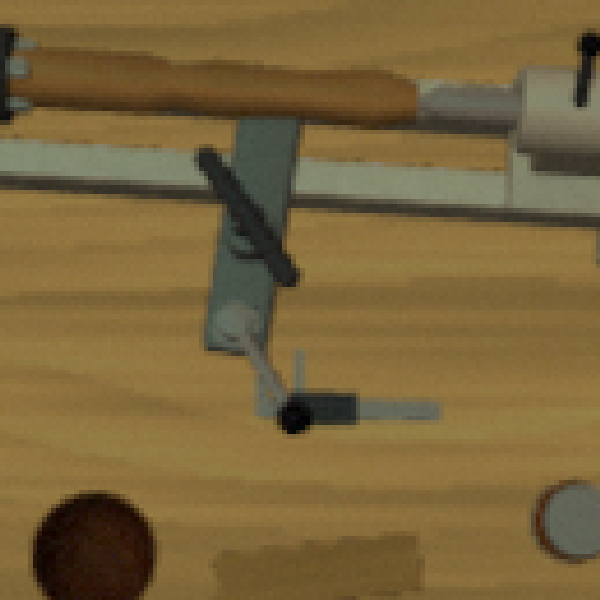

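```bash
cat > plan.py <<'E'
from h import *
def rows(wps,g=0):
    """wps: (x,y,z,yaw); prints rows relative to the measured pose"""
    o=get_obs(); p=o['tool_pos']; r0=R.from_euler('xyz',o['tool_rot'],degrees=True)
    for x,y,z,yaw in wps:
        d=r0.inv().apply(np.array([x,y,z])-p)/.3
        w=(r0.inv()*R.from_euler('xyz',[180,0,yaw],degrees=True)).as_rotvec()/np.pi
        print([float(round(v,3)) for v in [*d,*w]]+[g])
E
python3 - <<'E'
from plan import *
rows([(.145,-.634,.26,12.9),(.40,-.24,.26,25),(.574,.071,.26,34.6)])
E
```

```text
[0.0, 0.002, -0.126, -0.0, 0.0, -0.0, 0]
[1.122, -1.089, -0.126, -0.0, -0.0, -0.067, 0]
[1.918, -1.97, -0.125, -0.0, -0.0, -0.121, 0]
```

Emit:
servo_tool([
  [[0,0,-0.126,0,0,0,0],[0.3,-0.3,-0.126,0,0,-0.03,0],[0.9,-0.92,-0.126,0,0,-0.067,0],[0.9,-0.92,-0.126,0,0,-0.067,0],[0.9,-0.92,-0.126,0,0,-0.067,0],[0.9,-0.92,-0.126,0,0,-0.067,0],[0.9,-0.92,-0.126,0,0,-0.067,0],[0.9,-0.92,-0.126,0,0,-0.067,0],[0.9,-0.92,-0.126,0,0,-0.067,0],[0.9,-0.92,-0.126,0,0,-0.067,0],[0.9,-0.92,-0.126,0,0,-0.067,0],[0.9,-0.92,-0.126,0,0,-0.067,0]],
])

```text
time_s: 1.25
tool_pos: [0.3491, -0.3007, 0.2609]
tool_rot: [179.9, -0.0, 25.4]
force: [-1.3, 0.1, 0.4]
grip_width: 0.0146
grasp_force: 0.0
```

```bash
python3 - <<'E'
from plan import *
o=get_obs();print(o['tool_pos'],o['tool_rot'],o['qpos'])
rows([(.574,.071,.26,34.6),(.574,.071,.178,34.6)])
E
```

```text
[ 0.3491015  -0.30068584  0.260871  ] [ 1.79944799e+02 -2.92286925e-02  2.53854364e+01] [ 61.17105219  -5.26317083 -22.04778662 104.54978192  -2.00484532
  80.27383392 -25.07053385]
[1.208, -0.798, 0.003, 0.0, -0.0, -0.051, 0]
[1.208, -0.798, 0.276, 0.0, -0.0, -0.051, 0]
```

Emit:
servo_tool([
  [[0.98,-0.65,0,0,0,-0.051,0],[0.98,-0.65,0,0,0,-0.051,0],[0.98,-0.65,0,0,0,-0.051,0],[0.98,-0.65,0,0,0,-0.051,0],[0.98,-0.65,0,0,0,-0.051,0],[0.98,-0.65,0,0,0,-0.051,0],[0.98,-0.65,0,0,0,-0.051,0],[0.98,-0.65,0,0,0,-0.051,0],[0.98,-0.65,0,0,0,-0.051,0],[0.98,-0.65,0,0,0,-0.051,0],[0.98,-0.65,0,0,0,-0.051,0],[0.98,-0.65,0,0,0,-0.051,0]],
])

```text
time_s: 2.25
tool_pos: [0.5306, -0.006, 0.2599]
tool_rot: [180.0, 0.1, 34.0]
force: [-0.4, -0.5, -0.2]
grip_width: 0.0002
grasp_force: 0.0
```

```bash
python3 - <<'E'
from plan import *
o=get_obs();print(o['tool_pos'],o['tool_rot'],o['qpos'])
rows([(.574,.071,.26,34.6),(.574,.071,.178,34.6)])
c,P=run('wrist') if 0 else (cam('wrist'),0); save(c,'w1')
E
```

```text
[ 0.53064441 -0.00600644  0.25987822] [1.79989328e+02 8.22872927e-02 3.39702882e+01] [ 40.24476231   5.88107253 -45.14655754  95.46267707   4.27403385
  80.47496047 -61.49373989]
[0.263, -0.132, -0.001, 0.0, 0.0, -0.003, 0]
[0.264, -0.132, 0.273, 0.0, 0.0, -0.003, 0]
```

View pics/w1.png

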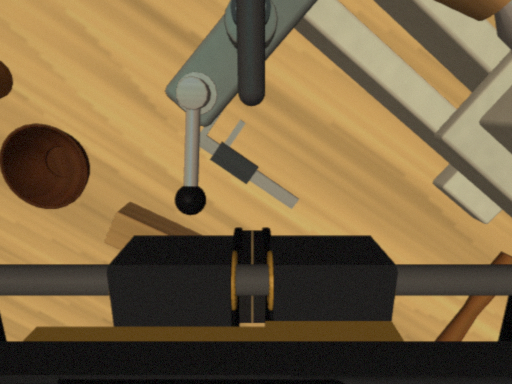

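The wrist view shows the hub at (192,92), ball at (190,200) and the bar's near end at (252,100), with the calipers below.

```bash
python3 - <<'E'
from plan import *
c=cam('wrist');P=cloud(c)
for u,v in[(192,92),(190,200),(252,20),(252,60),(252,95)]: print(P[v,u].round(4))
E
```

```text
[0.5714 0.0775 0.1408]
[0.5022 0.0328 0.1648]
[0.6314 0.0604 0.1969]
[0.6126 0.0478 0.1986]
[0.5955 0.0363 0.1968]
```

Emit:
servo_tool([
  [[0.13,-0.13,0,0,0,-0.003,0],[0.26,-0.132,0,0,0,-0.003,0],[0.264,-0.132,0,0,0,-0.003,0],[0.264,-0.132,0.14,0,0,-0.003,0],[0.264,-0.132,0.27,0,0,-0.003,0],[0.264,-0.132,0.272,0,0,-0.003,0],[0.264,-0.132,0.272,0,0,-0.003,0]],
])

```text
time_s: 2.93
tool_pos: [0.5728, 0.0715, 0.1772]
tool_rot: [-179.9, 0.2, 34.5]
force: [-0.2, 0.1, 1.1]
grip_width: 0.0005
grasp_force: 0.0
```

```bash
cat > push.py <<'E'
from plan import *
import sys
def bar(angs,off,r=.048,z=.178,piv=(.636,.065)):
    out=[]
    for a in angs:
        t=np.radians(a+180); e=np.array([np.cos(t),np.sin(t)]); n=np.array([-e[1],e[0]])
        out.append((*(np.array(piv)+r*e-off*n),z,a))
    return out
E
python3 - <<'E'
from push import *
o=get_obs();print(o['tool_pos'],o['tool_rot'],o['qpos'][2])
rows(bar([34.6]+list(range(35,83,4))+[82],.0245))
E
```

```text
[0.57282101 0.07154967 0.17723527] [-179.89409724    0.24486729   34.54790085] -47.69418520720852
[0.001, 0.056, -0.003, -0.001, 0.001, -0.0, 0]
[0.0, 0.057, -0.003, -0.001, 0.001, -0.003, 0]
[-0.005, 0.068, -0.003, -0.001, 0.001, -0.025, 0]
[-0.009, 0.08, -0.003, -0.001, 0.001, -0.047, 0]
[-0.013, 0.092, -0.003, -0.001, 0.001, -0.069, 0]
[-0.016, 0.104, -0.003, -0.001, 0.001, -0.091, 0]
[-0.017, 0.117, -0.003, -0.001, 0.001, -0.114, 0]
[-0.018, 0.129, -0.003, -0.001, 0.001, -0.136, 0]
[-0.019, 0.142, -0.003, -0.001, 0.001, -0.158, 0]
[-0.018, 0.154, -0.003, -0.001, 0.001, -0.18, 0]
[-0.016, 0.167, -0.003, -0.001, 0.001, -0.203, 0]
[-0.014, 0.179, -0.003, -0.001, 0.001, -0.225, 0]
[-0.01, 0.191, -0.003, -0.001, 0.001, -0.247, 0]
[-0.007, 0.2, -0.003, -0.001, 0.001, -0.264, 0]
```

Emit:
servo_tool([
  [[0.001,0.03,-0.003,0,0,0,0],[0.001,0.05,-0.003,0,0,0,0],[0,0.057,-0.003,0,0,-0.003,0],[-0.003,0.063,-0.003,0,0,-0.014,0],[-0.005,0.068,-0.003,0,0,-0.025,0],[-0.009,0.08,-0.003,0,0,-0.047,0],[-0.013,0.092,-0.003,0,0,-0.069,0],[-0.016,0.104,-0.003,0,0,-0.091,0],[-0.017,0.117,-0.003,0,0,-0.114,0],[-0.018,0.129,-0.003,0,0,-0.136,0],[-0.019,0.142,-0.003,0,0,-0.158,0],[-0.018,0.154,-0.003,0,0,-0.18,0]],
])

```text
time_s: 3.93
tool_pos: [0.5959, 0.0338, 0.1813]
tool_rot: [-180.0, -0.1, 67.3]
force: [-4.7, 3.0, 2.1]
grip_width: 0.0004
grasp_force: 2.2
```

```bash
python3 - <<'E'
from push import *
from meas import *
o=get_obs();print(o['tool_pos'],o['tool_rot'],o['qpos'][2],o['force'])
for n in('top','side'): run(n); 
c=cam('wrist'); save(c,'w2')
rows(bar([71,75,79,81,83,85,86,87],.0245))
E
```

```text
[0.59588631 0.0337735  0.18134518] [-1.79958434e+02 -8.62368118e-02  6.73133958e+01] -51.776297370333175 [-4.73520349  3.03628292  2.07854898]
top spindle 451 (array([0.7286907 , 0.12719338], dtype=float32), np.float32(88.248)) [ 0.70508111 -0.04684782  0.20302375] [0.74505835 0.23338132 0.2279353 ]
 dark z.19 [350 144   6  26  51] (array([ 0.6960778 , -0.25621206], dtype=float32), np.float32(176.60237)) [ 0.662 -0.266  0.183] [ 0.746 -0.25   0.21 ]
 dark z.19 [153 148  39  23 119] (array([0.6711981 , 0.35533077], dtype=float32), np.float32(106.854195)) [0.658 0.275 0.183] [0.731 0.399 0.21 ]
 dark z.19 [194 151  33   6  46] (array([0.7144407 , 0.21046624], dtype=float32), np.float32(95.4473)) [0.706 0.158 0.192] [0.72  0.265 0.21 ]
 dark z.19 [312 162  35   3  42] (array([ 0.68134946, -0.18035926], dtype=float32), np.float32(86.179855)) [ 0.677 -0.238  0.189] [ 0.685 -0.126  0.21 ]
 dark z.19 [238 166   7   8  29] (array([0.6636508 , 0.11039445], dtype=float32), np.float32(39.21103)) [0.649 0.098 0.19 ] [0.672 0.119 0.204]
 dark z.153 [190 150   3  15  21] [191.1 156.5] [0.714 0.284
[... 696 characters left out ...]
83] [0.626 0.038 0.21 ]
 dark z.153 [232 117   6   7  15] [234.8 119.9] [0.668 0.375 0.168] [0.669 0.397 0.175]
 dark z.153 [232 209   7   8  44] [235.  212.2] [0.493 0.027 0.161] [0.502 0.037 0.166]
 arm (array([0.6723356 , 0.00349946], dtype=float32), np.float32(92.10319)) [ 0.427 -0.239  0.109] [0.75  0.399 0.121]
 hub-ish 170 [0.6   0.061 0.142]
[-0.015, 0.009, 0.01, 0.0, -0.0, -0.022, 0]
[-0.02, 0.021, 0.01, 0.0, -0.0, -0.045, 0]
[-0.024, 0.033, 0.01, 0.0, -0.0, -0.067, 0]
[-0.025, 0.039, 0.01, 0.0, -0.0, -0.078, 0]
[-0.026, 0.045, 0.01, 0.0, -0.0, -0.089, 0]
[-0.027, 0.051, 0.01, 0.0, -0.0, -0.1, 0]
[-0.028, 0.054, 0.01, 0.0, -0.0, -0.106, 0]
[-0.028, 0.057, 0.01, 0.0, -0.0, -0.111, 0]
```

View pics/w2.png

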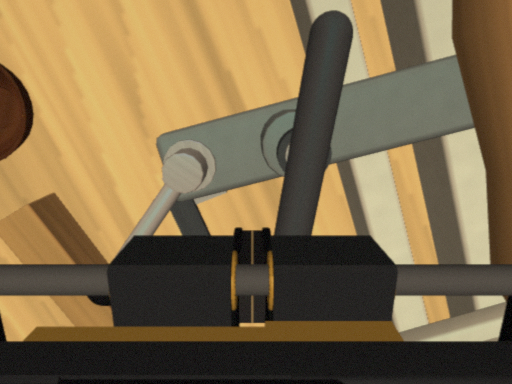

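The bar now lies near 56°, tilted 11° to the finger, running (332,20)–(292,220); so the closed tips are thinner than assumed (contact offset about 16 mm).

```bash
python3 - <<'E'
from push import *
rows([(x,y,z,max(67.3,w)) for x,y,z,w in bar(list(range(57,84,3))+[85],.0165)])
E
```

```text
[0.002, -0.003, 0.01, 0.0, -0.0, -0.002, 0]
[-0.002, 0.005, 0.01, 0.0, -0.0, -0.002, 0]
[-0.006, 0.013, 0.01, 0.0, -0.0, -0.002, 0]
[-0.009, 0.022, 0.01, 0.0, -0.0, -0.002, 0]
[-0.012, 0.03, 0.01, 0.0, -0.0, -0.011, 0]
[-0.014, 0.039, 0.01, 0.0, -0.0, -0.028, 0]
[-0.016, 0.047, 0.01, 0.0, -0.0, -0.045, 0]
[-0.018, 0.056, 0.01, 0.0, -0.0, -0.061, 0]
[-0.019, 0.065, 0.01, 0.0, -0.0, -0.078, 0]
[-0.019, 0.077, 0.01, 0.0, -0.0, -0.1, 0]
```

Emit:
servo_tool([
  [[0,0.005,0.003,0,0,-0.002,0],[-0.006,0.013,0.006,0,0,-0.002,0],[-0.009,0.022,0.006,0,0,-0.002,0],[-0.012,0.03,0.006,0,0,-0.011,0],[-0.014,0.039,0.006,0,0,-0.028,0],[-0.016,0.047,0.006,0,0,-0.045,0],[-0.018,0.056,0.006,0,0,-0.061,0],[-0.019,0.061,0.006,0,0,-0.07,0],[-0.019,0.065,0.006,0,0,-0.078,0],[-0.019,0.065,0.006,0,0,-0.078,0]],
])

```text
time_s: 4.92
tool_pos: [0.6119, 0.0194, 0.1776]
tool_rot: [-180.0, -0.0, 81.1]
force: [-3.1, 1.8, 2.2]
grip_width: 0.0005
grasp_force: 1.5
```

```bash
python3 - <<'E'
from push import *
from meas import line
o=get_obs();print(o['tool_pos'],o['tool_rot'],o['qpos'][2],o['force'])
c=cam('wrist');P=cloud(c);save(c,'w3')
x,y,z=np.moveaxis(P,-1,0); mx=c['frame'].max(2)
v,u=np.mgrid[:384,:512]
m=(z>.185)&(z<.205)&(mx<90)&(abs(x-.636)<.06)&(y>.05)&(y<.15)&(v<225)
print(m.sum(),line(P[m]),P[m].min(0),P[m].max(0))
E
```

```text
[0.61194162 0.01940786 0.17757633] [-1.79977674e+02 -3.26777016e-03  8.11088683e+01] -53.29126598799287 [-3.07681088  1.76096191  2.22041738]
7964 (array([0.6465422 , 0.10974002], dtype=float32), np.float32(79.097725)) [0.62787151 0.05000029 0.18774551] [0.65750653 0.12650125 0.20033524]
```

```bash
python3 - <<'E'
from push import *
from meas import line
for n in('top','side'):
    c=dict(np.load(n+'.npz')); c['rotation']=R.from_euler('xyz',c['rotation'],degrees=True).as_matrix()
    P=cloud(c); x,y,z=np.moveaxis(P,-1,0); f=c['frame'].astype(int)
    pale=(f.min(2)>100)&(f.max(2)-f.min(2)<60)
    m=pale&(x>.55)&(x<.78)&(y>-.22)&(y<.2)
    print(np.histogram(z[m],np.arange(0.04,.26,.01))[0])
    zb=z[m&(z<.12)]; zt=np.median(zb); print('bed z',zt)
    b=m&(abs(z-zt)<.008); q=P[b]
    # near edge: min x per y bin
    pts=[]
    for yy in np.arange(-.2,.2,.01):
        if -.0<yy<.1: continue
        s=q[(q[:,1]>=yy)&(q[:,1]<yy+.01)]
        if len(s)>3: pts.append([np.percentile(s[:,0],4),s[:,1].mean()])
    pts=np.array(pts); print(len(pts),line(pts))
print('mid', )
c=cam('wrist');P=cloud(c);x,y,z=np.moveaxis(P,-1,0)
f=c['frame'].astype(int);pale=(f.min(2)>100)&(f.max(2)-f.min(2)<60)
print(np.histogram(z[pale],np.arange(0.04,.26,.01))[0])
E
```

```text
[  0   0   0   0 186 265  59 107   0   0   0   0   0   0   0   0   0   0
  66 116   0]
bed z 0.09218557748268763
22 (array([0.6795586, 0.0211785], dtype=float32), np.float32(86.03276))
[  0   0   0   0 837 184 311 368   5   6  43   1   0   2   8   8  35 195
 430 127   0]
bed z 0.08986544911388472
23 (array([0.677557 , 0.0211305], dtype=float32), np.float32(85.39331))
mid
[    0     0     0     0 13559   504    77 15037    10   105  3211   567
     0     0    18   152     0     0     0     0     0]
```

View pics/w3.png

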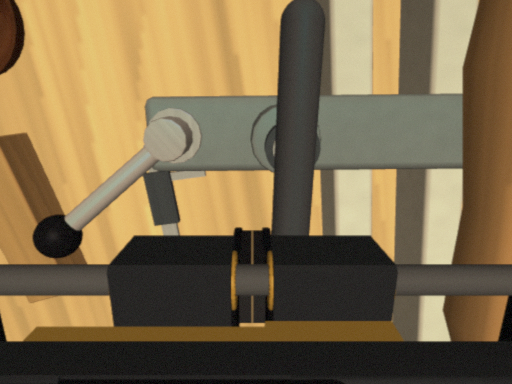

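The bar runs (302,10)–(290,220), still some 8° short; the rails show in this view, so I fit their edges here.

```bash
cat > rail.py <<'E'
from push import *
from meas import line
def edges(c=None):
    c=c or cam('wrist');P=cloud(c);f=c['frame'].astype(int)
    pale=(f.min(2)>110)&(f.max(2)-f.min(2)<60)&(f[...,0]>=f[...,2])
    res=[]
    for z0 in(.085,.115):
        m=(pale&(abs(P[...,2]-z0)<.007)).astype(np.uint8)
        m=cv2.morphologyEx(m,cv2.MORPH_OPEN,np.ones((5,5)))
        k,l,s,_=cv2.connectedComponentsWithStats(m)
        for i in range(1,k):
            if s[i,4]<600: continue
            for side in(0,1):
                e=[]
                for v in range(s[i,1]+4,s[i,1]+s[i,3]-4):
                    us=np.flatnonzero(l[v]==i)
                    if len(us)>5: e.append(P[v,us[0]+2 if side==0 else us[-1]-2])
                if len(e)>30:
                    e=np.array(e);p,a=line(e);n=np.array([-np.sin(np.radians(a)),np.cos(np.radians(a))])
                    print(z0,s[i],side,len(e),'ang %.2f'%a,'rms mm %.2f'%(1e3*np.std((e[:,:2]-p)@n)))
if __name__=='__main__': edges()
E
python3 rail.py
python3 - <<'E'
from push import *
rows([(x,y,z,w) for x,y,z,w in bar([80,82,84,86,87],.0165)])
E
```

```text
0.085 [ 330    0   42   95 3812] 0 87 ang 86.52 rms mm 0.42
0.085 [ 330    0   42   95 3812] 1 87 ang 86.59 rms mm 0.49
0.085 [ 431    0   47   93 3208] 0 85 ang 86.02 rms mm 0.41
0.085 [ 431    0   47   93 3208] 1 85 ang 78.01 rms mm 0.93
0.085 [ 334  169   37   66 2342] 0 58 ang 86.04 rms mm 0.29
0.085 [ 334  169   37   66 2342] 1 58 ang 86.52 rms mm 0.22
0.085 [ 422  168   40   96 3247] 0 88 ang 86.40 rms mm 0.49
0.085 [ 422  168   40   96 3247] 1 88 ang 82.88 rms mm 1.03
0.085 [ 419  296   30   45 1134] 0 37 ang 86.73 rms mm 0.43
0.085 [ 419  296   30   45 1134] 1 37 ang 100.35 rms mm 0.70
0.115 [ 151  100  111   63 2762] 0 55 ang 133.96 rms mm 5.84
0.115 [ 151  100  111   63 2762] 1 55 ang 23.84 rms mm 2.69
[0.003, -0.002, -0.001, 0.0, 0.0, 0.006, 0]
[0.002, 0.003, -0.001, 0.0, 0.0, -0.005, 0]
[-0.0, 0.009, -0.001, 0.0, 0.0, -0.016, 0]
[-0.002, 0.015, -0.001, 0.0, 0.0, -0.027, 0]
[-0.002, 0.018, -0.001, 0.0, 0.0, -0.033, 0]
```

```bash
cat > barang.py <<'E'
from push import *
from meas import line
def barang(vmax=215):
    c=cam('wrist');P=cloud(c);mx=c['frame'].max(2)
    m=(abs(P[...,2]-.192)<.013)&(mx<100)&(np.hypot(P[...,0]-.636,P[...,1]-.065)<.075)
    m[vmax:]=0
    k,l,s,_=cv2.connectedComponentsWithStats(m.astype(np.uint8)); i=1+s[1:,4].argmax()
    px=[]
    for v in range(s[i,1]+25,s[i,1]+s[i,3]-3):
        us=np.flatnonzero(l[v]==i); px.append([(us[0]+us[-1])/2,v])
    px=np.array(px); d=np.c_[(px[:,0]-c['cx'])/c['fx'],(px[:,1]-c['cy'])/c['fy'],np.ones(len(px))]@c['rotation'].T
    q=c['origin']+d*((.19-c['origin'][2])/d[:,2])[:,None]
    p,a=line(q); q2=P[l==i]
    print('bar',len(px),'ang %.2f'%a,p,'ztop %.4f'%np.percentile(q2[:,2],95), s[i])
if __name__=='__main__': barang()
E
python3 barang.py
```

```text
bar 187 ang 79.56 [0.6441453  0.09218348] ztop 0.1983 [ 265    0   60  215 9101]
```

Emit:
servo_tool([
  [[0,0.004,0,0,0,-0.007,0],[0,0.008,0,0,0,-0.014,0],[0,0.012,0,0,0,-0.02,0],[-0.001,0.016,0,0,0,-0.027,0],[-0.001,0.016,0,0,0,-0.027,0],[-0.001,0.016,0,0,0,-0.027,0]],
])

```text
time_s: 5.62
tool_pos: [0.6166, 0.0174, 0.1777]
tool_rot: [-180.0, 0.1, 85.9]
force: [-4.6, -1.7, 2.2]
grip_width: 0.0006
grasp_force: 2.0
```

```bash
python3 barang.py; python3 rail.py; python3 -c "
from h import *
o=get_obs();print(o['tool_pos'],o['tool_rot'],o['force'])"
```

```text
bar 187 ang 84.83 [0.6403749  0.07638673] ztop 0.1983 [ 264    0   59  215 9076]
0.085 [ 335    0   47  102 4049] 0 94 ang 86.32 rms mm 0.53
0.085 [ 335    0   47  102 4049] 1 94 ang 86.08 rms mm 0.32
0.085 [ 432    0   55  109 3940] 0 101 ang 86.22 rms mm 0.42
0.085 [ 432    0   55  109 3940] 1 101 ang 78.73 rms mm 0.84
0.085 [ 327  174   39   61 2090] 0 53 ang 86.22 rms mm 0.33
0.085 [ 327  174   39   61 2090] 1 53 ang 85.79 rms mm 0.70
0.085 [ 410  181   46   83 2836] 0 75 ang 86.22 rms mm 0.51
0.085 [ 410  181   46   83 2836] 1 75 ang 85.20 rms mm 0.87
0.085 [ 401  296   30   45 1103] 0 37 ang 86.77 rms mm 0.50
0.085 [ 401  296   30   45 1103] 1 37 ang 90.15 rms mm 1.06
0.115 [ 152   89  116   65 2430] 0 57 ang 133.51 rms mm 5.79
0.115 [ 152   89  116   65 2430] 1 57 ang 21.84 rms mm 6.95
[0.61660437 0.01750924 0.17772379] [1.79999380e+02 7.48529046e-02 8.58984215e+01] [-3.25421023 -2.13873653  1.78314716]
```

Emit:
servo_tool([
  [[0,0.002,0,0,0,-0.004,0],[0,0.005,0,0,0,-0.008,0],[0,0.005,0,0,0,-0.008,0],[0,0.005,0,0,0,-0.008,0],[0,-0.02,0,0,0,-0.008,0],[0,-0.06,0,0,0,-0.008,0],[-0.06,-0.06,-0.08,0,0,0,0],[-0.15,-0.06,-0.2,0,0,0,0],[-0.25,-0.06,-0.3,0,0,0,0],[-0.25,-0.06,-0.3,0,0,0,0],[-0.25,-0.06,-0.3,0,0,0,0]],
])

```text
time_s: 6.63
tool_pos: [0.5952, -0.0571, 0.2701]
tool_rot: [179.6, 0.0, 85.7]
force: [0.3, 0.6, 0.1]
grip_width: 0.0005
grasp_force: 0.0
```

```bash
python3 -c "
from h import *
o=get_obs();print(o['tool_pos'],o['tool_rot'],o['force'])
c=cam('wrist');save(c,'w4')"; python3 barang.py; python3 rail.py
```

```text
[ 0.59524706 -0.05713525  0.27010864] [1.79628758e+02 3.17073397e-02 8.57129401e+01] [0.26504072 0.6264122  0.1338748 ]
bar 86 ang 87.15 [0.6374291  0.03458175] ztop 0.1983 [ 285    0   39  114 3193]
0.085 [ 325   76   37  159 4265] 0 151 ang 86.30 rms mm 0.45
0.085 [ 325   76   37  159 4265] 1 151 ang 86.05 rms mm 0.76
0.085 [ 389   82   28  157 1832] 0 134 ang 86.32 rms mm 0.38
0.085 [ 389   82   28  157 1832] 1 134 ang 91.73 rms mm 3.35
```

View pics/w4.png

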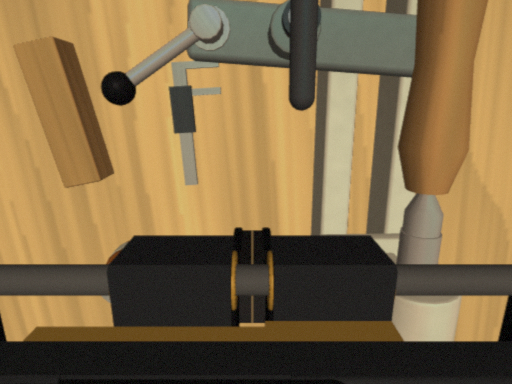

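The bar now looks parallel to the rails (end at (302,105)); I rise for a full view of the bar to confirm before the lever.

Emit:
servo_tool([
  [[0.05,0,-0.13,0,0,0,0],[0.15,0,-0.26,0,0,0,0],[0.15,0,-0.3,0,0,0,0],[0.15,0,-0.3,0,0,0,0],[0.15,0,-0.3,0,0,0,0]],
])

```text
time_s: 7.2
tool_pos: [0.5966, -0.0074, 0.3576]
tool_rot: [180.0, -0.0, 86.2]
force: [-0.8, -0.7, -0.7]
grip_width: 0.0004
grasp_force: 0.0
```

```bash
sed -i "s/s\[i,1\]+s\[i,3\]-3/s[i,1]+s[i,3]-20/" barang.py; python3 barang.py; python3 barang.py; python3 rail.py;  python3 - <<'E'
from push import *
from meas import line
c=cam('wrist');P=cloud(c);o=get_obs();print(o['tool_pos'],o['tool_rot'],o['qpos'])
hsv=cv2.cvtColor(c['frame'],cv2.COLOR_RGB2HSV);x,y,z=np.moveaxis(P,-1,0)
m=(z>.21)&(z<.24)&(hsv[...,0]<25)&(hsv[...,1]>110); 
if m.sum()>200: print('spindle ridge',m.sum(),line(P[m&(z>np.percentile(z[m],60))]))
hub=(.5714,.0775)
L=[]
for a,off in[(211,.035),(211,.035)]:
    t=np.radians(a);e=np.array([np.cos(t),np.sin(t)]);n=np.array([e[1],-e[0]])
    p=np.array(hub)+.058*e-off*n; L.append((*p,.27,205))
rows(L)
E
```

```text
bar 90 ang 86.57 [0.6392765  0.06303689] ztop 0.1984 [ 277   25   27  135 2536]
bar 91 ang 86.42 [0.6398303  0.07423726] ztop 0.1984 [ 278   23   27  136 2574]
0.085 [ 318    0   28   75 1746] 0 67 ang 85.92 rms mm 0.63
0.085 [ 318    0   28   75 1746] 1 67 ang 85.89 rms mm 0.86
0.085 [ 311  119   27  116 2413] 0 108 ang 86.28 rms mm 0.81
0.085 [ 311  119   27  116 2413] 1 108 ang 86.06 rms mm 0.77
[ 0.59583949 -0.01069886  0.35576281] [-1.79820878e+02  1.80616006e-02  8.59307700e+01] [ 42.40397684  17.55786228 -56.57821106  76.46389987  14.57925263
  93.70939941 -16.0572934 ]
spindle ridge 7244 (array([0.7267968 , 0.04108206], dtype=float32), np.float32(86.20125))
[0.081, -0.192, 0.286, -0.001, -0.001, -0.661, 0]
[0.081, -0.192, 0.286, -0.001, -0.001, -0.661, 0]
```

Bar at 86.5° against rails 86.2° and spindle 86.2–87°: parallel. Now over to the lever.

Emit:
servo_tool([
  [[0.02,-0.05,0,0,0,-0.661,0],[0.05,-0.12,0,0,0,-0.661,0],[0.081,-0.192,0,0,0,-0.661,0],[0.081,-0.192,0,0,0,-0.661,0],[0.081,-0.192,0,0,0,-0.661,0],[0.081,-0.192,0,0,0,-0.661,0],[0.081,-0.192,0,0,0,-0.661,0],[0.081,-0.192,0,0,0,-0.661,0],[0.081,-0.192,0,0,0,-0.661,0],[0.081,-0.192,0,0,0,-0.661,0],[0.081,-0.192,0,0,0,-0.661,0],[0.081,-0.192,0,0,0,-0.661,0]],
])

```text
time_s: 8.4
tool_pos: [0.5403, 0.0175, 0.3566]
tool_rot: [-180.0, -0.1, 172.2]
force: [0.3, 0.4, -0.5]
grip_width: 0.0003
grasp_force: 0.0
```

```bash
python3 - <<'E'
from plan import *
o=get_obs();print(o['tool_pos'],o['tool_rot'],o['qpos'])
rows([(.540,.0175,.27,205),(.540,.0175,.142,205)])
E
```

```text
[0.540278   0.01745443 0.35663988] [-1.79981604e+02 -9.91480279e-02  1.72191557e+02] [ 57.69100847  12.27246163 -72.13061015  83.80156467  11.66264255
  92.42944928  68.62332622]
[0.0, 0.0, 0.289, 0.0, -0.001, -0.182, 0]
[-0.0, 0.0, 0.715, 0.0, -0.001, -0.182, 0]
```

Emit:
servo_tool([
  [[0,0,0.13,0,0,0,0],[0,0,0.26,0,0,0,0],[0,0,0.38,0,0,0,0],[0,0,0.5,0,0,0,0],[0,0,0.5,0,0,0,0],[0,0,0.5,0,0,0,0]],
])

```text
time_s: 8.9
tool_pos: [0.5392, 0.0176, 0.2064]
tool_rot: [180.0, -0.2, 171.9]
force: [-0.0, -0.1, 1.6]
grip_width: 0.0007
grasp_force: 0.0
```

```bash
python3 - <<'E'
from plan import *
o=get_obs();print(o['tool_pos'],o['tool_rot'],o['qpos'])
rows([(.540,.0175,.142,172)])
c=cam('side'); m=cv2.resize(c['frame'][130:280,180:380],(800,600)); cv2.imwrite('pics/s2.png',m[:,:,::-1])
E
```

```text
[0.53920234 0.01764766 0.20636349] [179.99612225  -0.24773946 171.88528263] [ 55.81225515  16.40766921 -69.78281257  98.27325119  15.71210215
  76.65265008  64.92089994]
[-0.004, -0.0, 0.215, 0.0, -0.001, -0.001, 0]
```

View pics/s2.png

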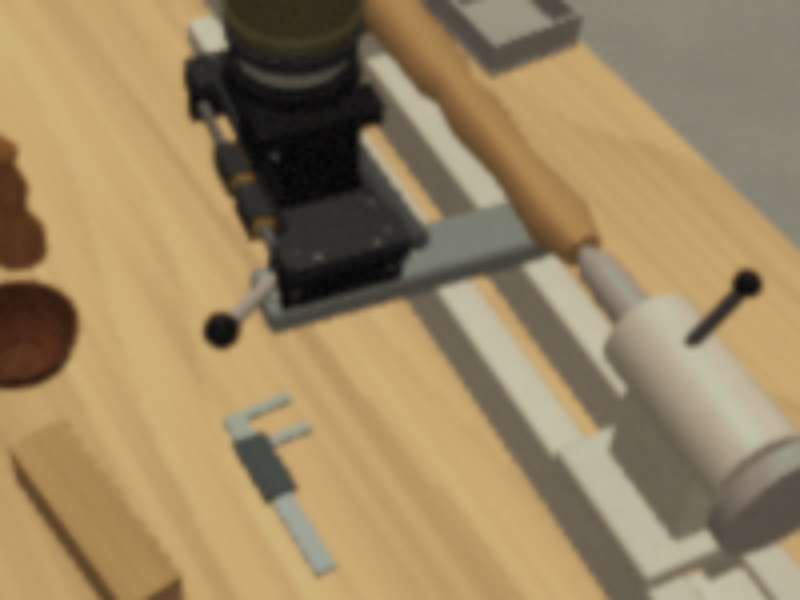

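The gripper body hides the rest; the ball is at (220,330) in this crop and the lever is undisturbed, with the calipers well below. Descend and push.

Emit:
servo_tool([
  [[-0.004,0,0.1,0,0,0,0],[-0.004,0,0.2,0,0,0,0],[-0.004,0,0.214,0,0,0,0],[-0.004,0,0.214,0,0,0,0]],
])

```text
time_s: 9.28
tool_pos: [0.5421, 0.018, 0.1444]
tool_rot: [180.0, -0.0, 171.9]
force: [0.5, 1.3, 1.0]
grip_width: 0.0002
grasp_force: 0.0
```

```bash
cat > lev.py <<'E'
from plan import *
def lev(angs,off=.0145,r=.058,z=.142,hub=(.571,.0765)):
    L=[]
    for a in angs:
        t=np.radians(a);e=np.array([np.cos(t),np.sin(t)]);n=np.array([e[1],-e[0]])
        yaw=min(172,max(a,138)); L.append((*(np.array(hub)+r*e-off*n),z,yaw))
    return L
E
python3 - <<'E'
from lev import *
o=get_obs();print(o['tool_pos'],o['tool_rot'],o['qpos'],o['force'])
rows(lev([211,205,200,195,190,185,180,175,170,165,160]))
E
```

```text
[0.54212364 0.01803424 0.14437123] [ 1.79978074e+02 -2.34496042e-02  1.71893927e+02] [ 52.6210653   20.23589967 -67.16914431 102.5702602   19.74484485
  70.42595535  61.81860051] [0.49005885 1.29464451 0.95791536]
[0.052, 0.047, 0.008, 0.0, -0.0, -0.001, 0]
[0.068, 0.06, 0.008, 0.0, -0.0, -0.001, 0]
[0.08, 0.073, 0.008, 0.0, -0.0, -0.001, 0]
[0.091, 0.086, 0.008, 0.0, -0.0, -0.001, 0]
[0.101, 0.1, 0.008, 0.0, -0.0, -0.001, 0]
[0.11, 0.116, 0.008, 0.0, -0.0, -0.001, 0]
[0.117, 0.131, 0.008, 0.0, -0.0, -0.001, 0]
[0.123, 0.148, 0.008, 0.0, -0.0, -0.001, 0]
[0.127, 0.165, 0.008, 0.0, -0.0, 0.011, 0]
[0.13, 0.182, 0.008, 0.0, -0.0, 0.038, 0]
[0.131, 0.199, 0.008, 0.0, -0.0, 0.066, 0]
```

Emit:
servo_tool([
  [[0.03,0.025,0.008,0,0,0,0],[0.052,0.047,0.008,0,0,0,0],[0.068,0.06,0.008,0,0,0,0],[0.08,0.073,0.008,0,0,0,0],[0.091,0.086,0.008,0,0,0,0],[0.101,0.1,0.008,0,0,0,0],[0.11,0.116,0.008,0,0,0,0],[0.117,0.131,0.008,0,0,0,0],[0.123,0.148,0.008,0,0,0,0],[0.127,0.165,0.008,0,0,0.01,0],[0.13,0.182,0.008,0,0,0.038,0],[0.131,0.199,0.008,0,0,0.066,0]],
])

```text
time_s: 10.28
tool_pos: [0.5101, 0.0828, 0.1407]
tool_rot: [-179.9, -0.1, 159.8]
force: [-1.0, -3.8, 1.0]
grip_width: 0.0008
grasp_force: 1.9
```

```bash
python3 - <<'E'
from lev import *
from meas import run
o=get_obs();print(o['tool_pos'],o['tool_rot'],o['qpos'],o['force'])
rows(lev([160,156,152,148,144,140,137,134,131,128,126,124]))
for n in('top','side'):
    c=cam(n);P=cloud(c);x,y,z=np.moveaxis(P,-1,0)
    m=(c['frame'].max(2)<45)&(z>.15)&(z<.172)&(x<.54)&(x>.45)&(y>0)&(y<.17)
    print(n,m.sum(),P[m].mean(0) if m.any() else '')
E
```

```text
[0.51012122 0.08279119 0.14068909] [-1.79900497e+02 -1.48074943e-01  1.59781220e+02] [ 48.118925    15.78640441 -67.57620651 106.04175437  15.63963399
  68.72765972  45.26580707] [-1.02777319 -3.77547594  0.97748855]
[-0.005, 0.001, -0.004, -0.001, -0.001, -0.001, 0]
[-0.002, 0.015, -0.004, -0.001, -0.001, 0.021, 0]
[0.0, 0.029, -0.004, -0.001, -0.001, 0.043, 0]
[0.001, 0.043, -0.004, -0.001, -0.001, 0.065, 0]
[0.002, 0.057, -0.004, -0.001, -0.001, 0.088, 0]
[0.001, 0.07, -0.004, -0.001, -0.001, 0.11, 0]
[-0.001, 0.081, -0.005, -0.001, -0.001, 0.121, 0]
[-0.003, 0.091, -0.005, -0.001, -0.001, 0.121, 0]
[-0.005, 0.101, -0.005, -0.001, -0.001, 0.121, 0]
[-0.008, 0.111, -0.005, -0.001, -0.001, 0.121, 0]
[-0.01, 0.118, -0.005, -0.001, -0.001, 0.121, 0]
[-0.013, 0.124, -0.005, -0.001, -0.001, 0.121, 0]
top 0 
side 0
```

Emit:
servo_tool([
  [[-0.002,0.015,-0.002,0,0,0.021,0],[0,0.029,-0.002,0,0,0.043,0],[0.001,0.043,-0.002,0,0,0.065,0],[0.002,0.057,-0.002,0,0,0.088,0],[0.001,0.07,-0.002,0,0,0.11,0],[-0.001,0.081,-0.002,0,0,0.121,0],[-0.003,0.091,-0.002,0,0,0.121,0],[-0.004,0.096,-0.002,0,0,0.121,0],[-0.005,0.101,-0.002,0,0,0.121,0],[-0.006,0.106,-0.002,0,0,0.121,0],[-0.006,0.106,-0.002,0,0,0.121,0]],
])

```text
time_s: 11.3
tool_pos: [0.5228, 0.1124, 0.141]
tool_rot: [-179.9, -0.1, 138.3]
force: [-4.5, -1.2, -2.2]
grip_width: 0.0003
grasp_force: 2.2
```

```bash
python3 - <<'E'
from lev import *
o=get_obs();print(o['tool_pos'],o['tool_rot'],o['force'])
rows(lev([130,128,126,124,122,120]))
E
```

```text
[0.52279519 0.11243633 0.14098318] [-1.79921666e+02 -1.33319961e-01  1.38321377e+02] [-4.52043361 -1.19356266 -2.22598317]
[-0.001, -0.002, -0.003, -0.0, -0.001, 0.002, 0]
[-0.001, 0.004, -0.003, -0.0, -0.001, 0.002, 0]
[-0.0, 0.011, -0.003, -0.0, -0.001, 0.002, 0]
[-0.0, 0.018, -0.003, -0.0, -0.001, 0.002, 0]
[-0.001, 0.025, -0.003, -0.0, -0.001, 0.002, 0]
[-0.001, 0.032, -0.003, -0.0, -0.001, 0.002, 0]
```

Keep creeping until the force rises at the stop.

Emit:
servo_tool([
  [[0,0.006,0,0,0,0,0],[0,0.012,0,0,0,0,0],[0,0.018,0,0,0,0,0],[0,0.018,0,0,0,0,0]],
])

```text
time_s: 11.63
tool_pos: [0.5242, 0.1138, 0.1407]
tool_rot: [-179.5, -0.2, 138.2]
force: [-12.2, -6.8, 3.3]
grip_width: 0.0003
grasp_force: 6.6
```

Emit:
servo_tool([
  [[0,0.004,0,0,0,0,0],[0,0.008,0,0,0,0,0],[0,0.008,0,0,0,0,0]],
])

```text
time_s: 11.88
tool_pos: [0.5245, 0.1139, 0.1406]
tool_rot: [-179.2, -0.2, 138.2]
force: [-15.6, -10.8, 7.3]
grip_width: 0.0006
grasp_force: 9.5
```

Force climbed to 19 N with no movement: at the stop. Back off, rise, and check.

Emit:
servo_tool([
  [[0,-0.01,0,0,0,0,0],[0,-0.05,0,0,0,0,0],[0,-0.12,0,0,0,0,0],[0,-0.12,-0.1,0,0,0,0],[0,-0.14,-0.23,0,0,0.04,0],[0,-0.16,-0.36,0,0,0.08,0],[0,-0.18,-0.49,0,0,0.12,0],[0,-0.18,-0.49,0,0,0.2,0],[0,-0.18,-0.49,0,0,0.28,0],[0,-0.18,-0.49,0,0,0.28,0],[0,-0.18,-0.49,0,0,0.28,0],[0,-0.18,-0.49,0,0,0.28,0]],
])

```text
time_s: 12.88
tool_pos: [0.4948, 0.0785, 0.2899]
tool_rot: [179.7, -0.0, 87.7]
force: [0.1, -0.7, -1.3]
grip_width: 0.0004
grasp_force: 0.0
```

```bash
python3 barang.py; python3 rail.py; python3 - <<'E'
from h import *
o=get_obs();print(o['tool_pos'],o['tool_rot'],o['qpos'],o['force'])
save(cam('wrist'),'w5')
c=cam('side');P=cloud(c);x,y,z=np.moveaxis(P,-1,0)
m=(c['frame'].max(2)<60)&(z>.145)&(z<.172)&(x<.56)&(x>.45)&(y>0)&(y<.17)
print(m.sum(),P[m].mean(0) if m.any() else '')
E
```

```text
bar 45 ang 83.53 [0.6406266  0.09690291] ztop 0.1983 [ 407  125   46   90 2372]
0.085 [ 428    0   49  129 3395] 0 121 ang 86.47 rms mm 0.52
0.085 [ 428    0   49  129 3395] 1 121 ang 85.71 rms mm 0.60
0.085 [ 486   55   26  112 1615] 0 95 ang 86.37 rms mm 0.78
0.085 [ 486   55   26  112 1615] 1 95 ang 99.34 rms mm 0.63
0.085 [ 464  212   33   52 1198] 0 44 ang 84.98 rms mm 0.61
0.085 [ 464  212   33   52 1198] 1 44 ang 86.35 rms mm 0.68
[0.49419627 0.07822912 0.28949599] [ 1.79833429e+02 -3.10490089e-02  8.81027256e+01] [ 51.19111384   0.77980797 -62.83209492  96.2410019    0.70749415
  83.23420727 -13.61743768] [-0.38541969  0.05057134 -0.13157507]
38 [0.51449864 0.1402041  0.16045079]
```

View pics/w5.png

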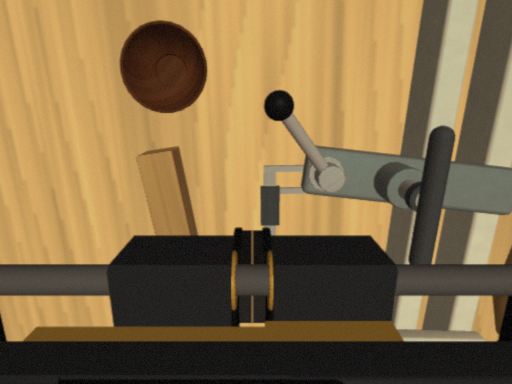

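The lever lies on the headstock side (ball (279,105), hub (328,175)); calipers, blank and bowl are untouched. The bar is part-hidden, so I repeat the earlier vantage for a final angle check.

Emit:
servo_tool([
  [[0,0,-0.13,0,0,0,0],[-0.1,0.1,-0.22,0,0,0,0],[-0.2,0.2,-0.22,0,0,0,0],[-0.3,0.33,-0.22,0,0,0,0],[-0.3,0.33,-0.22,0,0,0,0],[-0.3,0.33,-0.22,0,0,0,0],[-0.3,0.33,-0.22,0,0,0,0]],
])

```text
time_s: 13.67
tool_pos: [0.5893, -0.0165, 0.3539]
tool_rot: [-179.9, -0.2, 87.9]
force: [-0.3, 0.1, 0.6]
grip_width: 0.0007
grasp_force: 0.0
```

```bash
python3 barang.py; python3 barang.py; python3 rail.py; python3 - <<'E'
from h import *
c=cam('wrist');P=cloud(c);x,y,z=np.moveaxis(P,-1,0)
m=(c['frame'].max(2)<60)&(z>.145)&(z<.172)&(x<.56)&(x>.45)&(y>0)&(y<.18)
print(m.sum(),P[m].mean(0) if m.any() else '',get_obs()['tool_pos'],get_obs()['joint_velocities'].max())
E
```

```text
bar 94 ang 86.26 [0.64021426 0.0786754 ] ztop 0.1984 [ 287   14   30  139 2651]
bar 93 ang 86.26 [0.64002734 0.07730057] ztop 0.1984 [ 288   16   29  138 2638]
0.085 [ 327    0   29   74 1672] 0 66 ang 86.06 rms mm 1.07
0.085 [ 327    0   29   74 1672] 1 66 ang 86.38 rms mm 1.49
0.085 [ 313  118   32  117 2483] 0 109 ang 86.52 rms mm 0.42
0.085 [ 313  118   32  117 2483] 1 109 ang 86.10 rms mm 0.52
494 [0.52240705 0.1437978  0.16094709] [ 0.58810989 -0.01440999  0.35548115] 0.2679145368250205
```

```bash
python3 -c "
from cell import env
print(env.sign_off())"
```

```text
the job is handed in; nothing more can be done
None
```

The job is handed in: the rest bar lies parallel to the lathe (86.3° against 86.3° for the bed rails), the lock lever is up against its headstock-side stop, and the rest is still seated. The bowl, blank and calipers were clear in the last pictures. I didn't recheck the other loose things, but no move went near them.

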